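# Clip the red job tag into the snap hook

### The job

Take the red job tag out of the rack and clip it into the snap hook on the desk: push the bottom of its steel ring down through the sprung gate so that the gate snaps shut above it. Leave the tag sitting upright in the closed hook, let go of.

Things in the scene. Friction and masses are not known exactly. Their poses are not given: they have to be found in the camera images.
- red_tag_fob (a point): Centre of the red plastic fob of a 40 g job tag, z up: 36 mm wide (y, grip here), 12 mm thick (x), 42 mm high. Below it the tag's steel ring stands in one of three slots (9 x 60 mm, 40 mm deep, 50 mm apart, long side along y) of a fixed black rack 46 mm high; it lifts straight out. Blue and yellow tags of the same shape stand in the other slots. The tag is alike either way round.
- red_tag_bar (a point): Centre of the bottom bar of the red tag's ring, 88 mm below the fob's centre; same axes. The ring is a closed, rigid upright rectangle of round 6 mm bar in the tag's y-z plane: opening 40 mm wide (y) and 64 mm high, 52 mm wide outside. The bar lies along y; the whole tag is 112 mm tall.
- hook_mouth (a point): Mouth of a fixed upright aluminium snap hook, at gate height, 88 mm above the desk. z up; the hook lies in its x-z plane, 18 mm wide (y); nose at -x, gate hinge at +x, guides flaring up to 36 mm above. The ring's bar goes straight down, lying along y, its centre at x = -11 to +10 mm and within 10 mm in y. It rests on the hook's floor with its centre 51 mm below this point.
- gate (a joint): The hook's brass gate, level across the mouth from nose to hinge: 0 = shut; grows as it is pressed down and inward, to 1.5 rad at most. Pushing it with the bar takes 3 to 10 N; a spring snaps it shut above the bar once the bar's centre is 45 mm below the mouth or sooner.
There are look-alikes about, which are no part of the job. Leave any green or turquoise look-alike of the part that bears red_tag_fob alone.

How it is judged (in metres and radians):
At the end, for the whole second after the job is handed in: The red tag's ring bar is inside the hook, 12 to 58 mm below the mouth, within 16 mm of the hook's middle plane and about 20 mm fore and aft; the tag is upright and square to the hook within 40 degrees; the gate is shut (under 0.15 rad) (value of joint gate below 0.15 rad and z of red_tag_bar in the frame of hook_mouth between -0.058 and -0.012 m and x of red_tag_bar in the frame of hook_mouth between -0.02 and 0.024 m and y of red_tag_bar in the frame of hook_mouth between -0.016 and 0.016 m and angle between the x axis of red_tag_bar and the x axis of hook_mouth, either way round below 0.7 rad and angle between red_tag_fob's own z axis and vertical below 0.7 rad); the robot touches nothing.
It also fails if it takes over 40 s, if anything falls off the work surface, if the arm or the gripper's body presses on something with over 40 N, if the wrist force passes 120 N, or if a joint passes its speed limit or range.

### The arm

A 6-joint arm with a two-finger parallel gripper is mounted at the origin on a cart in front of the work surface, level with it; the furniture and walls round the work are solid. World frame = base frame: x ahead of the robot, y to its left, z up, the work surface at z = 0. Lengths are in m, angles in degrees, forces in N, time in s.
With the tool pointing down it reaches from about 0.375 to 0.9 m from the base axis. Payload 3.1 kg.
Tool frame: the origin (TCP) lies at the very end of the fingers, on their centre line; the grasp point (between the pads) lies 19 mm behind it; z points along the fingers, y is the line along which they close (so a half turn about z gives the same grasp; the last joint's range is limited). The gripper opens to 87 mm and grips with 3 to 60 N. Pads are 19 mm wide; open, the fingers measure 117 mm over their backs; the gripper's body (75 mm by 190 mm) begins 51 mm behind the grasp point.
Start: joints at [56.007, 30.224, 82.088, -0, 67.689, -10.227], TCP at [0.252, 0.572, 0.197] pointing down, gripper open.
Joint ranges: [-176.69, 176.69], [-43.24, 126.21], [12.49, 139.97], [-82, 262], [0, 151.66], [-163.58, 163.58]. Speed limits (degrees/s): [159.86, 159.86, 180, 180, 180, 180].

### API

Orientations are given as a 3x3 rotation matrix whose columns are the frame's x, y, z axes.
In Python, from rig import readout, cams, bot gives the robot as it stands.
- The arm moves only by the shell command python3 -m inch 'ROWS'. ROWS is JSON, a list of rows, each a list of 5 numbers: the shift along the world's x, y, z in cm, then the turn about the world's z in degrees, then the finger opening in cm, from 0 to 8.7. In form: [[dx, dy, dz, twist, fingers], ...]. A call has 1 to 10 rows; each row is the pose to reach, as a shift and turn from the pose commanded when the call began; what a row does not reach only later rows make up. A row lasts 1/12 s, in which the tool goes at most 41.7 mm and 7.16 degrees, less where a joint would pass 70% of its speed; a pose out of reach is approached as far as the arm can. A call with a gripper value outside its range is refused whole. The fingers move at their own pace and stop on an object; the grip force is fixed at half the most. Time passes only in rows, so rows that repeat a pose let the fingers close. It gives the time, the measured TCP pose, the force, the opening and the grip force at its end, in the units of the state.
- readout.read_state(): the state, without advancing time (a new reading comes with each control period).
- cams.capture(name): name is "side" or "top"; returns a dict with "image" (400x640x3 uint8, blue, green, red), "intrinsics" (3x3 intrinsics, pixels), "k1" (the pictures are not rectified: a ray, as slopes to the right and down, at radius r is drawn at 1 + k1 r^2 times it, then the intrinsics apply), "xyz" and "rotation" of the camera in the world. Camera axes: x right, y down, z forward; pixel columns grow to the right and rows downward; lengths in m; the calibration is good to about 2 mm. A picture is of the moment at which its call begins. There is no depth.
- bot.hand_in(): hands the job in; it is judged then, once.
The state is a dict: "time_s": time; "joint_positions": joint angles; "qvel": joint speeds; "tau": joint torques, N m; "position": TCP position; "tcp_rot": TCP orientation; "force": force on the tool from outside, world axes, zero at the start; "moment": the same for the moment, N m; "opening": opening from 0.0 (shut) to 1.0 (fully open); "grasp_force": force on a finger pad.
Only numpy, scipy, OpenCV 4.12 (cv2) and the standard library are available. Lean on these libraries where they do the work, as an engineer would, in place of code of your own. Each camera call takes 0.05 s, during which the arm holds its last target. There are 200 camera calls.

## Working session

There is one attempt and no reset: what is moved stays moved. The work goes in short steps, Python scripts to look and compute and a shell command to move; the robot and the scene stay as the last step left them, time stands still between calls to the robot, and variables do not carry over. Pictures are saved under pics/ and viewed, at most 10 in all, crops included, and the job is handed in when it is done.

```bash
mkdir -p pics
cat > h.py <<'E'
import numpy as np,cv2,json
from rig import readout,cams,bot
def ray(c,u,v):
    K=np.array(c["intrinsics"],float);k1=c["k1"]
    p=cv2.undistortPoints(np.array([[[u,v]]],float),K,np.array([k1,0,0,0.]))[0,0]
    d=np.array(c["rotation"])@np.array([p[0],p[1],1]);return np.array(c["xyz"]),d/np.linalg.norm(d)
def onplane(c,u,v,z):
    o,d=ray(c,u,v);return o+d*(z-o[2])/d[2]
def tri(r1,r2):
    (a,d),(b,e)=r1,r2
    s=np.linalg.lstsq(np.c_[d,-e],b-a,rcond=None)[0]
    p,q=a+d*s[0],b+e*s[1];return (p+q)/2,np.linalg.norm(p-q)
E
python3 - <<'E'
from h import *
for n in("side","top"):
    c=cams.capture(n);cv2.imwrite(f"pics/{n}0.png",c["image"]);print(n,c["xyz"],np.round(c["rotation"],3).tolist(),c["k1"],c["intrinsics"])
s=readout.read_state();print(s["time_s"],s["force"],s["position"],np.round(s["tcp_rot"],3).tolist())
E
```

```text
side [1.11443375 0.37088809 0.73873501] [[-0.573, 0.557, -0.602], [0.82, 0.397, -0.413], [0.009, -0.729, -0.684]] -0.10063000193111074 [[437.86808521   0.         311.03957295]
 [  0.         437.86808521 197.56888418]
 [  0.           0.           1.        ]]
top [ 0.32240375 -0.00306395  1.12389716] [[-0.16, -0.966, 0.205], [-0.987, 0.156, -0.034], [0.0, -0.208, -0.978]] -0.014355711175355662 [[474.93733373   0.         317.35434284]
 [  0.         474.93733373 195.36490143]
 [  0.           0.           1.        ]]
0.1 [-0.11500692  0.35174356  0.35290289] [0.2514641  0.57140062 0.19616998] [[-0.915, 0.403, -0.001], [0.403, 0.915, -0.002], [0.0, -0.002, -1.0]]
```

View pics/side0.png

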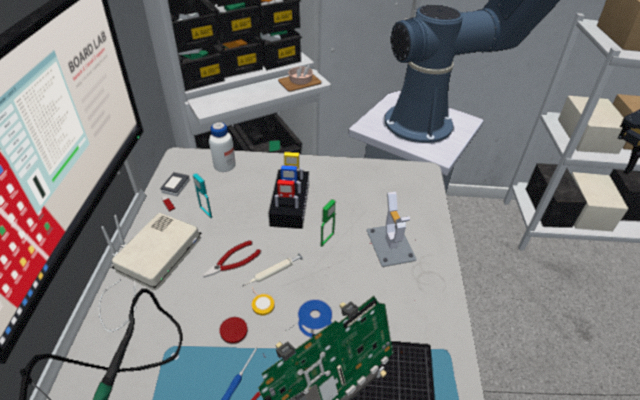

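View pics/top0.png

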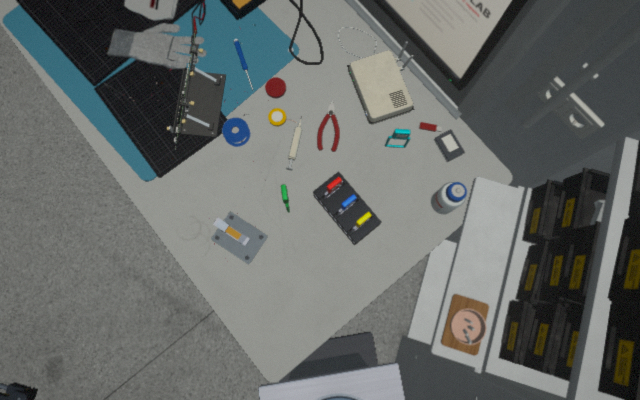

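The side view shows the red fob at about (288,190) in the rack, with blue and yellow behind it. The hook is at (393,215).

Red-tag candidates in the top view:
- Red fob in the rack: (334,185)
- Red USB stick: (428,127)
- Red lid: (276,88)
- Red pliers: (328,130)
- Green look-alike: (285,197)
- Turquoise look-alike: (399,137)

I choose the one in the rack and will check it in a close crop.

Run:
```python
from h import *
t=cams.capture("top");s=cams.capture("side")
cr=lambda c,x,y,w,h,f:cv2.resize(c["image"][y:y+h,x:x+w],None,fx=f,fy=f,interpolation=cv2.INTER_CUBIC)
a=cr(t,300,160,90,90,4);b=cr(s,255,140,90,90,4)
cv2.imwrite("pics/rack1.png",np.hstack([a,b]))
a=cr(t,195,195,80,80,5);b=cr(s,355,185,80,80,5)
cv2.imwrite("pics/hook1.png",np.hstack([a,b]))
```

```text
(no output)
```

View pics/rack1.png

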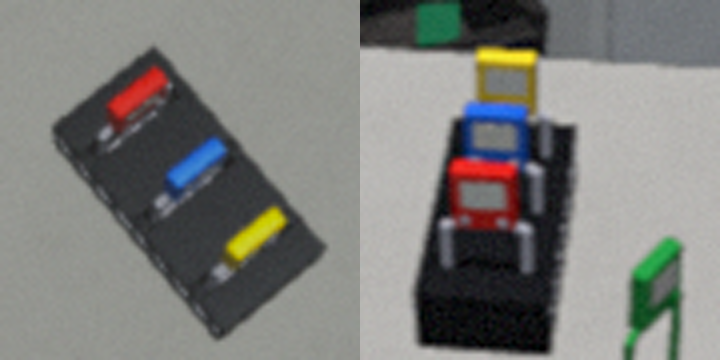

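View pics/hook1.png

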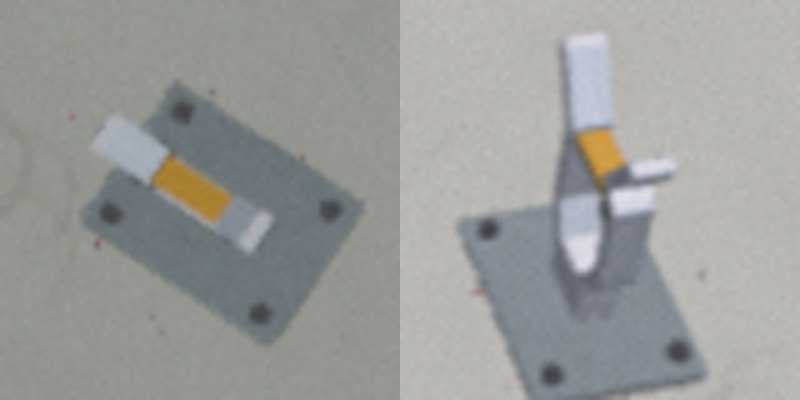

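The crop confirms the red fob with its steel ring in the end slot. The hook crop shows the orange gate at top (233,232) and side (400,215), with a tall guide on one side and a short flared guide on the other.

```bash
cat > m.py <<'E'
from h import *
def mask(c,lo,hi,box,smin=120):
    hsv=cv2.cvtColor(c["image"],cv2.COLOR_BGR2HSV);H,S,V=cv2.split(hsv)
    m=((H>=lo)&(H<=hi) if lo<hi else (H>=lo)|(H<=hi))&(S>smin)&(V>70)
    z=np.zeros_like(m);x,y,w,h=box;z[y:y+h,x:x+w]=1
    m=(m&z).astype(np.uint8);k=cv2.findContours(m,cv2.RETR_EXTERNAL,cv2.CHAIN_APPROX_NONE)[0]
    return max(k,key=cv2.contourArea),m
def rect(c,k,z):
    b=cv2.boxPoints(cv2.minAreaRect(k)); P=np.array([onplane(c,*p,z)[:2] for p in b])
    e=np.array([P[1]-P[0],P[2]-P[1]]);l=np.linalg.norm(e,axis=1);i=l.argmax()
    return P.mean(0),l,np.degrees(np.arctan2(*e[i][::-1]))%180,P
if __name__=="__main__":
    t=cams.capture("top");s=cams.capture("side")
    for n,lo,hi,b,zz in(("red",172,8,(315,165,40,40),.118),("blue",100,120,(335,190,30,25),.118),("yel",22,34,(350,205,30,25),.118),("gate",10,24,(210,210,50,50),.088)):
        k,m=mask(t,lo,hi,b);c,l,a,P=rect(t,k,zz);print(n,c.round(4),l.round(4),a.round(1),cv2.contourArea(k))
    print(P.round(4))
    k,m=mask(s,10,24,(380,190,40,50));print([onplane(s,*p,.088).round(4)[:2] for p in cv2.boxPoints(cv2.minAreaRect(k))])
    k,m=mask(s,172,8,(270,175,35,30),100);x,y,w,h=cv2.boundingRect(k);print("red side",x,y,w,h,onplane(s,x+w/2,y+1,.118))
    # hook features, top view pixels
    f=lambda u,v:(195+u/5,195+v/5)
    for n,u,v,z in(("tallguide outer a",115,112,.124),("outer b",92,150,.124),("inner a",170,155,.088),("inner b",150,185,.088),("short in a",235,198,.088),("short in b",222,222,.088),("short outA",272,213,.124),("short outB",250,252,.124)):print(n,onplane(t,*f(u,v),z)[:2].round(4))
    for n,u,v in(("pl",180,80),("pl",365,205),("pl",270,345),("pl",80,215)):print(n,onplane(t,*f(u,v),.006)[:2].round(4))
    g=lambda u,v:(355+u/5,185+v/5)
    for n,u,v,z in(("tall top",563,38,.124),("tall top",605,34,.124),("lip end",630,178,.1),("lip",672,165,.1)):print(n,onplane(s,*g(u-400,v),z)[:2].round(4))
E
python3 m.py
```

```text
red [ 0.5542 -0.0767] [0.0405 0.0147] 123.7 88.5
blue [ 0.5114 -0.1017] [0.0394 0.0136] 119.8 91.0
yel [ 0.4677 -0.1265] [0.039  0.0137] 120.5 93.0
gate [0.4873 0.158 ] [0.012  0.0323] 47.6 68.5
[[0.4936 0.1738]
 [0.5027 0.1659]
 [0.4809 0.1421]
 [0.4719 0.15  ]]
[array([0.4828, 0.1405]), array([0.4694, 0.146 ]), array([0.485 , 0.1628]), array([0.4981, 0.1574])]
red side 277 179 18 19 [ 0.55454092 -0.07941481  0.118     ]
tallguide outer a [0.5186 0.1793]
outer b [0.5039 0.1909]
inner a [0.5028 0.1642]
inner b [0.491  0.1745]
short in a [0.4793 0.1384]
short in b [0.4698 0.1453]
short outA [0.4651 0.1188]
short outB [0.4502 0.1301]
pl [0.5522 0.1683]
pl [0.4787 0.0893]
pl [0.4207 0.1422]
pl [0.4954 0.223 ]
tall top [0.4686 0.1217]
tall top [0.4561 0.135 ]
lip end [0.5027 0.1738]
lip [0.486  0.1847]
```

Red fob is at about (0.5545, -0.077), with its width direction at 120°. The hook mouth is at about (0.4866, 0.157), with its axis at 47.5°. First I move above the fob.

```bash
python3 -m inch '[[30.25,-64.9,2,53.8,8.7],[30.25,-64.9,2,53.8,8.7],[30.25,-64.9,2,53.8,8.7],[30.25,-64.9,2,53.8,8.7],[30.25,-64.9,2,53.8,8.7],[30.25,-64.9,2,53.8,8.7],[30.25,-64.9,2,53.8,8.7],[30.25,-64.9,2,53.8,8.7],[30.25,-64.9,2,53.8,8.7],[30.25,-64.9,2,53.8,8.7]]'
```

```text
time_s: 1.13
position: [0.4172, 0.2184, 0.2082]
tcp_rot: [[-0.865, -0.502, 0.001], [-0.502, 0.865, 0.0], [-0.001, -0.0, -1.0]]
force: [1.0, -0.3, -0.1]
opening: 1.004
grasp_force: 0.0
```

```bash
python3 -m inch '[[13.4,-29,1,0,8.7],[13.4,-29,1,0,8.7],[13.4,-29,1,0,8.7],[13.4,-29,1,0,8.7],[13.4,-29,1,0,8.7],[13.4,-29,1,0,8.7],[13.4,-29,1,0,8.7],[13.4,-29,1,0,8.7],[13.4,-29,1,0,8.7],[13.4,-29,1,0,8.7]]'
```

```text
time_s: 1.97
position: [0.5511, -0.0716, 0.2177]
tcp_rot: [[-0.867, -0.498, -0.0], [-0.498, 0.867, 0.0], [-0.0, 0.0, -1.0]]
force: [-0.9, -0.5, -0.2]
opening: 1.001
grasp_force: 0.0
```

```bash
python3 -m inch '[[0.34,-0.54,-2,0,8.7],[0.34,-0.54,-5,0,8.7],[0.34,-0.54,-8,0,8.7],[0.34,-0.54,-11,0,8.7],[0.34,-0.54,-13,0,8.7],[0.34,-0.54,-14,0,8.7],[0.34,-0.54,-14,0,8.7],[0.34,-0.54,-14,0,8.7]]'
python3 - <<'E'
from h import *
t=cams.capture("top");s=cams.capture("side")
cr=lambda c,x,y,w,h,f:cv2.resize(c["image"][y:y+h,x:x+w],None,fx=f,fy=f,interpolation=cv2.INTER_CUBIC)
cv2.imwrite("pics/grasp.png",np.hstack([cr(t,285,140,100,100,4),cr(s,240,120,100,100,4)]))
E
```

```text
time_s: 2.63
position: [0.554, -0.0745, 0.0782]
tcp_rot: [[-0.865, -0.501, -0.0], [-0.501, 0.865, 0.0], [0.0, 0.0, -1.0]]
force: [-0.1, 0.5, 0.8]
opening: 0.996
grasp_force: 0.0
```

View pics/grasp.png

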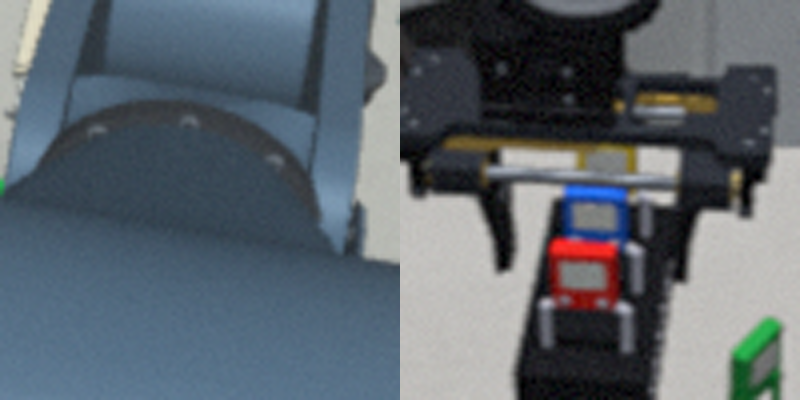

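The red fob is between the fingers, but the tips (side about (366,187) and (411,190)) look a little high or far back. I'll check by projecting where they should be.

Run:
```python
from h import *
s=cams.capture("side");t=cams.capture("top")
def proj(c,p):
    R=np.array(c["rotation"]);q=R.T@(np.array(p)-c["xyz"])
    return cv2.projectPoints(q[None],np.zeros(3),np.zeros(3),np.array(c["intrinsics"]),np.array([c["k1"],0,0,0.]))[0][0,0].round(1)
st=readout.read_state();T=np.array(st["position"]);y=np.array(st["tcp_rot"])[:,1];print(T,y)
crop=lambda p:(p-[240,120])*4+[400,0]
for k in(-.0435,.0435,-.0585,.0585):print(k,crop(proj(s,T+k*y)))
f=np.array([.5545,-.077,.097]);d=np.array([-.5,.866,0]);print("fob bottom corners",[crop(proj(s,f+[0,0,-.021]+k*d)) for k in(-.018,.018)],"top",[crop(proj(s,f+[0,0,.021]+k*d)) for k in(-.018,.018)])
print(s["time_s"] if "time_s" in s else "")
```

```text
[ 0.55532708 -0.07559501  0.07958832] [-0.50077611  0.8655732  -0.00251552]
-0.0435 [513.2 290.4]
0.0435 [668.8 300.8]
-0.0585 [486.4 288.8]
0.0585 [695.6 302.8]
fob bottom corners [array([557.6, 296.4]), array([622. , 300.8])] top [array([554.4, 239.6]), array([620.8, 243.6])]
```

Run:
```python
from h import *
s=cams.capture("side")["image"][160:210,350:425]
s=cv2.resize(s,None,fx=8,fy=8,interpolation=cv2.INTER_CUBIC)
o=cams.capture("side")["image"][140:210,255:335]
o=cv2.convertScaleAbs(cv2.resize(o,None,fx=8,fy=8,interpolation=cv2.INTER_CUBIC),alpha=1.6,beta=30)
for u,v in((513.2,290.4),(668.8,300.8)):
    x,y=(u-400)/4+240,v/4+120;cv2.circle(o,(int((x-255)*8),int((y-140)*8)),4,(255,0,255),1)
cv2.imwrite("pics/tips.png",o)
```

```text
(no output)
```

View pics/tips.png

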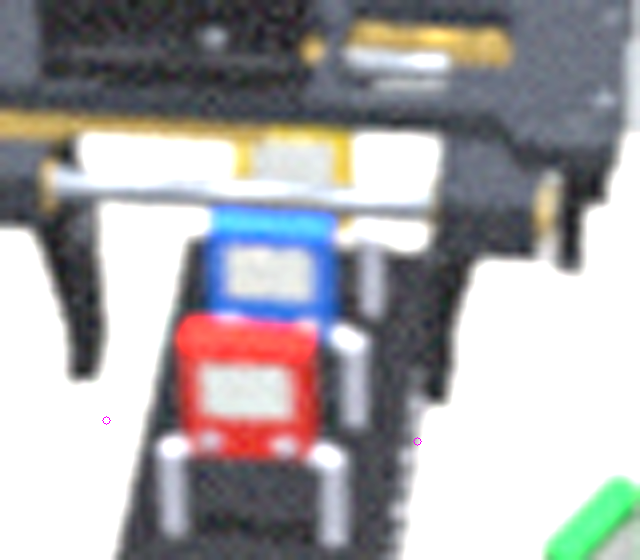

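The magenta dots mark the expected inner tips, and the visible tips sit about 5 px higher. I'll part-close the fingers and compare again.

```bash
python3 -m inch '[[0,0,0,0,4.8],[0,0,0,0,4.8],[0,0,0,0,4.8],[0,0,0,0,4.8],[0,0,0,0,4.8],[0,0,0,0,4.8]]'
python3 - <<'E'
from h import *
c=cams.capture("side")
o=cv2.convertScaleAbs(cv2.resize(c["image"][140:210,255:335],None,fx=8,fy=8,interpolation=cv2.INTER_CUBIC),alpha=1.6,beta=30)
st=readout.read_state();T=np.array(st["position"]);y=np.array(st["tcp_rot"])[:,1];print(T)
def proj(p):
    q=np.array(c["rotation"]).T@(np.array(p)-c["xyz"])
    return cv2.projectPoints(q[None],np.zeros(3),np.zeros(3),np.array(c["intrinsics"]),np.array([c["k1"],0,0,0.]))[0][0,0]
for k in(-.024,.024):
    for dz,col in((0,(255,0,255)),(.019,(0,160,0))):
        p=((proj(T+k*y+[0,0,dz])-[255,140])*8).astype(int);cv2.circle(o,tuple(map(int,p)),4,col,1)
cv2.imwrite("pics/tips2.png",o)
E
```

```text
time_s: 3.43
position: [0.5541, -0.0754, 0.0779]
tcp_rot: [[-0.866, -0.5, -0.0], [-0.5, 0.866, 0.0], [0.0, 0.0, -1.0]]
force: [0.1, 0.4, 1.2]
opening: 0.629
grasp_force: 0.0
[ 0.5541473  -0.07541666  0.07789558]
```

View pics/tips2.png

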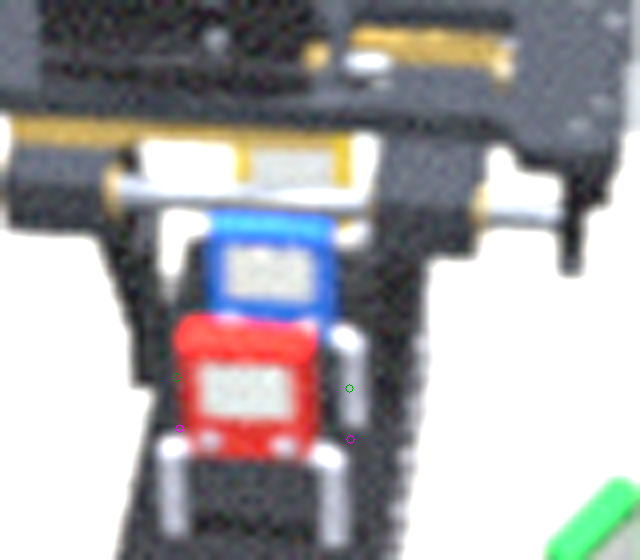

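```bash
python3 -m inch '[[0,0,0,0,4.8],[0,0,0,0,4.8],[0,0,0,0,4.8],[0,0,0,0,4.8]]'
```

```text
time_s: 3.82
position: [0.5541, -0.0754, 0.0779]
tcp_rot: [[-0.866, -0.501, -0.0], [-0.501, 0.866, 0.0], [0.0, 0.0, -1.0]]
force: [0.2, 0.4, -0.8]
opening: 0.552
grasp_force: 0.0
```

```bash
python3 -m inch '[[0,0,0,0,3],[0,0,0,0,3],[0,0,0,0,3],[0,0,0,0,3],[0,0,0,0,3],[0,0,0,0,3]]'
```

```text
time_s: 4.32
position: [0.5542, -0.0754, 0.0779]
tcp_rot: [[-0.866, -0.501, 0.0], [-0.501, 0.866, -0.0], [0.0, -0.0, -1.0]]
force: [-1.1, 0.7, -0.3]
opening: 0.413
grasp_force: 29.9
```

The fob is gripped: opening 36 mm, 30 N. I lift it straight up.

```bash
python3 -m inch '[[0,0,1,0,2.5],[0,0,3,0,2.5],[0,0,5,0,2.5],[0,0,8,0,2.5],[0,0,11,0,2.5],[0,0,14,0,2.5],[0,0,17,0,2.5],[0,0,17,0,2.5],[0,0,17,0,2.5],[0,0,17,0,2.5]]'
python3 - <<'E'
from h import *
c=cams.capture("side")
cv2.imwrite("pics/lift.png",cv2.resize(c["image"][60:260,200:440],None,fx=3,fy=3,interpolation=cv2.INTER_CUBIC))
E
```

```text
time_s: 5.15
position: [0.5534, -0.0751, 0.2478]
tcp_rot: [[-0.866, -0.501, -0.001], [-0.501, 0.866, 0.0], [0.001, 0.001, -1.0]]
force: [-0.2, -0.2, -0.1]
opening: 0.411
grasp_force: 29.8
```

View pics/lift.png

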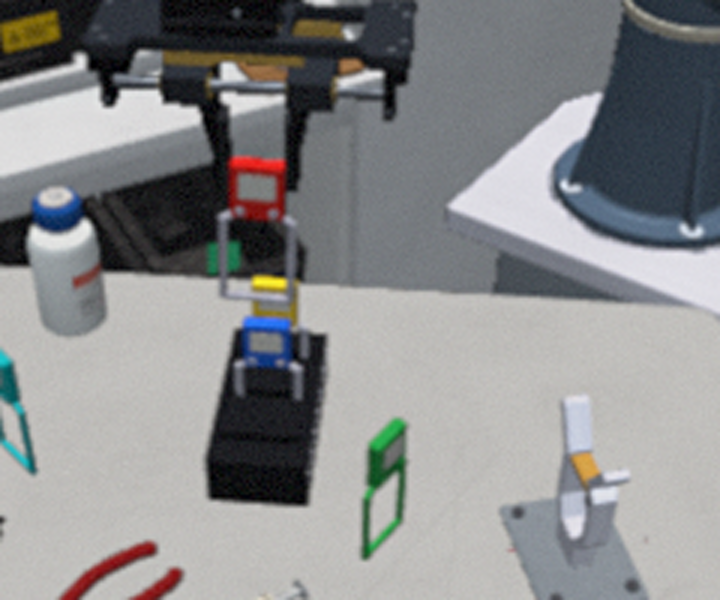

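The red tag hangs upright from the fingers, with its ring bar at about side (285,158), clear of the rack. Next I move it over the hook.

```bash
python3 -m inch '[[-0.7,2.4,0.2,2,2.5],[-1.8,6,0.5,5,2.5],[-2.8,9.6,0.5,8,2.5],[-3.8,13.2,0.5,11,2.5],[-4.8,16.8,0.5,14,2.5],[-5.8,20,0.5,16,2.5],[-6.4,22.4,0.5,17.5,2.5],[-6.7,23.4,0.5,17.5,2.5],[-6.7,23.4,0.5,17.5,2.5],[-6.7,23.4,0.5,17.5,2.5]]'
cat > p.py <<'E'
from m import *
def proj(c,p):
    q=np.array(c["rotation"]).T@(np.array(p)-c["xyz"])
    return cv2.projectPoints(q[None],np.zeros(3),np.zeros(3),np.array(c["intrinsics"]),np.array([c["k1"],0,0,0.]))[0][0,0]
E
python3 - <<'E'
from p import *
s=cams.capture("side");t=cams.capture("top");st=readout.read_state();T=np.array(st["position"])
k,_=mask(s,172,8,(330,60,120,140),100);x,y,w,h=cv2.boundingRect(k);print("red px",x,y,w,h,cv2.contourArea(k))
F=T+[0,0,.0191];print("T",T,"pred",proj(s,F))
M=cv2.moments(k);print("centroid",M["m10"]/M["m00"],M["m01"]/M["m00"],"ray at z",onplane(s,M["m10"]/M["m00"],M["m01"]/M["m00"],F[2]))
a=s["image"][60:260,300:440];b=t["image"][160:300,160:300]
cv2.imwrite("pics/over.png",np.hstack([cv2.resize(a,(420,600)),cv2.resize(b,(380,600))]))
E
```

```text
time_s: 6.03
position: [0.4867, 0.1583, 0.252]
tcp_rot: [[-0.675, -0.738, -0.002], [-0.738, 0.675, -0.001], [0.002, 0.001, -1.0]]
force: [0.2, -0.5, 0.1]
opening: 0.409
grasp_force: 29.8
red px 401 135 23 23 320.5
T [0.48750712 0.15732092 0.25239116] pred [410.60307512 145.88537335]
centroid 412.2433697347894 145.23972958918355 ray at z [0.48392558 0.15890393 0.27149116]
```

View pics/over.png

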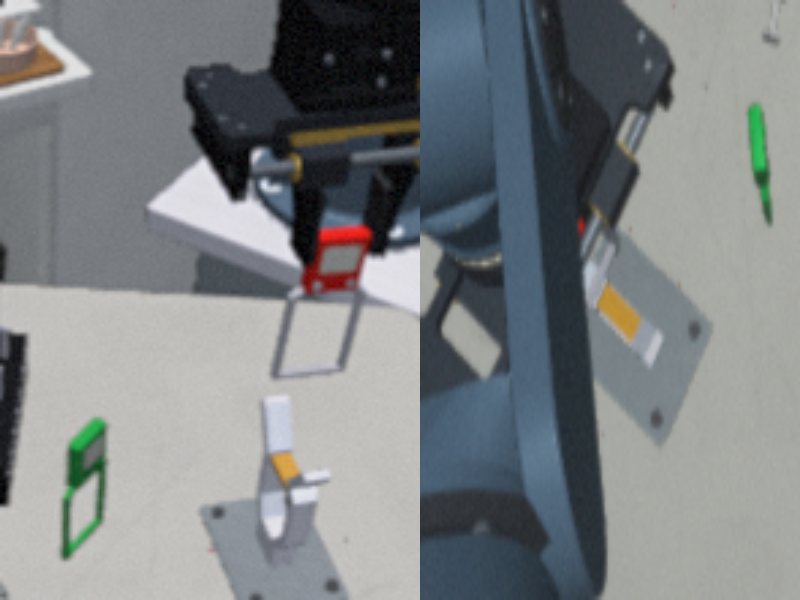

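The tag hangs above the hook. Its ring bar ends are at about side (392,185) and (414,183). I'll check the bar position against the mouth.

Run:
```python
from p import *
s=cams.capture("side");st=readout.read_state();T=np.array(st["position"])
e=[onplane(s,*p,T[2]+.0191-.088) for p in((391.7,185),(414,182.7))]
m=(e[0]+e[1])/2;d=e[1]-e[0];print(T,e,m,np.linalg.norm(d),np.degrees(np.arctan2(d[1],d[0])))
a=np.array([.676,.737]);b=np.array([-.737,.676]);q=np.array([.4866,.1569])-m[:2];print("along",q@a,"perp",q@b, "tcp",(np.array([.4866,.1569])-T[:2])@a,(np.array([.4866,.1569])-T[:2])@b)
```

```text
[0.48763396 0.15720698 0.25253761] [array([0.50727904, 0.14221464, 0.18363761]), array([0.47573866, 0.17466017, 0.18363761])] [0.49150885 0.15843741 0.18363761] 0.04524940324190773 134.18954539059172
along -0.004451449910886597 perp 0.002578535760112517 tcp -0.0009251966046781999 0.0005545091199575817
```

```bash
python3 -m inch '[[-0.2,-0.1,0,0,2.5],[-0.2,-0.1,-2,0,2.5],[-0.2,-0.1,-4,0,2.5],[-0.2,-0.1,-5,0,2.5],[-0.2,-0.1,-6,0,2.5],[-0.2,-0.1,-7,0,2.5],[-0.2,-0.1,-8,0,2.5],[-0.2,-0.1,-8.5,0,2.5],[-0.2,-0.1,-8.5,0,2.5],[-0.2,-0.1,-8.5,0,2.5]]'
```

```text
time_s: 7.02
position: [0.4854, 0.157, 0.168]
tcp_rot: [[-0.676, -0.737, -0.0], [-0.737, 0.676, -0.0], [0.0, 0.0, -1.0]]
force: [0.3, -0.0, -0.6]
opening: 0.41
grasp_force: 29.8
```

```bash
python3 -m inch '[[0,0,-0.8,0,2.5],[0,0,-1.6,0,2.5],[0,0,-2.2,0,2.5],[0,0,-2.8,0,2.5],[0,0,-3.3,0,2.5],[0,0,-3.3,0,2.5]]'
```

```text
time_s: 7.52
position: [0.4838, 0.1572, 0.1337]
tcp_rot: [[-0.675, -0.738, -0.003], [-0.738, 0.675, -0.001], [0.003, 0.002, -1.0]]
force: [-0.6, -1.2, 2.5]
opening: 0.41
grasp_force: 29.9
```

```bash
python3 -m inch '[[0,0,-0.5,0,2.5],[0,0,-1,0,2.5],[0,0,-1.5,0,2.5],[0,0,-2,0,2.5],[0,0,-2.3,0,2.5],[0,0,-2.6,0,2.5],[0,0,-2.6,0,2.5],[0,0,-2.6,0,2.5]]'
python3 - <<'E'
from p import *
s=cams.capture("side")
cv2.imwrite("pics/in.png",cv2.resize(s["image"][130:270,330:470],None,fx=4,fy=4,interpolation=cv2.INTER_CUBIC))
print(readout.read_state()["force"])
E
```

```text
time_s: 8.18
position: [0.4851, 0.1576, 0.1087]
tcp_rot: [[-0.675, -0.738, -0.0], [-0.738, 0.675, 0.0], [0.0, 0.0, -1.0]]
force: [0.3, -0.5, -0.2]
opening: 0.411
grasp_force: 30.0
[ 0.44245371 -0.60173773 -0.71871182]
```

View pics/in.png

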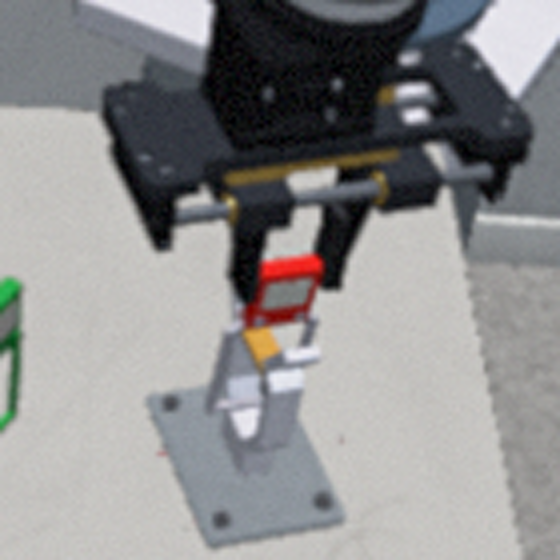

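The ring bar is inside the hook at about (386,231), below the orange gate at (395,217). The gate looks shut and the force is zero. I lower the last few mm and release.

```bash
python3 -m inch '[[0,0,-0.15,0,2.5],[0,0,-0.25,0,2.5],[0,0,-0.25,0,2.5],[0,0,-0.25,0,4.5],[0,0,-0.25,0,5.5],[0,0,-0.25,0,6.5],[0,0,-0.25,0,6.5],[0,0,-0.25,0,6.5],[0,0,-0.25,0,6.5],[0,0,-0.25,0,6.5]]'
```

```text
time_s: 9.07
position: [0.4852, 0.1576, 0.1065]
tcp_rot: [[-0.675, -0.738, 0.0], [-0.738, 0.675, -0.0], [-0.0, -0.0, -1.0]]
force: [-0.7, 0.3, 0.3]
opening: 0.735
grasp_force: 0.0
```

```bash
python3 -m inch '[[0,0,0,0,8],[0,0,0,0,8],[0,0,0,0,8],[0,0,1,0,8],[0,0,3,0,8],[0,0,6,0,8],[0,0,10,0,8],[0,0,14,0,8],[0,0,14,0,8],[0,0,14,0,8]]'
python3 - <<'E'
from p import *
s=cams.capture("side");t=cams.capture("top")
f=lambda c,x,y:cv2.resize(c["image"][y:y+100,x:x+100],None,fx=4,fy=4,interpolation=cv2.INTER_CUBIC)
cv2.imwrite("pics/end.png",np.hstack([f(s,350,170),f(t,190,180)]))
E
```

```text
time_s: 9.9
position: [0.4871, 0.1578, 0.2499]
tcp_rot: [[-0.675, -0.738, 0.008], [-0.738, 0.675, 0.001], [-0.006, -0.005, -1.0]]
force: [0.4, -0.4, -0.7]
opening: 0.923
grasp_force: 0.0
```

View pics/end.png

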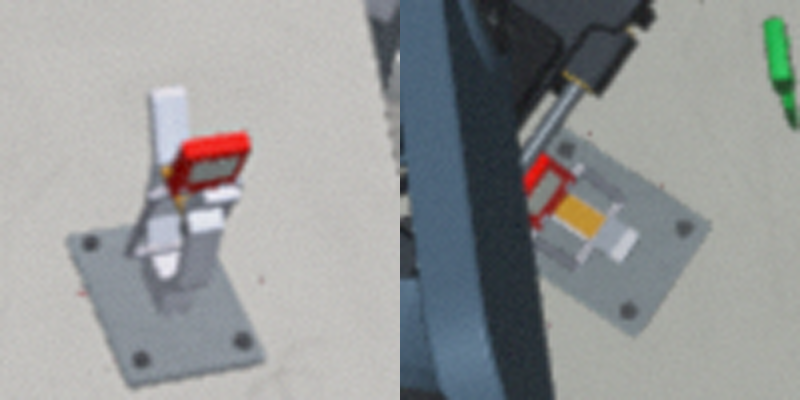

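The tag is in the hook below the gate and released, but it leans toward the far guide. That view was my eleventh picture, one over the limit of 10, so I view no more. I'll let it settle and measure the lean numerically.

```bash
cat > tilt.py <<'E'
from p import *
a=np.array([.676,.737,0]);b=np.array([-.737,.676,0]);O=np.array([.4866,.1569,.088])
s=cams.capture("side")
k,_=mask(s,172,8,(380,185,50,50),100);h=cv2.convexHull(k)[:,0];M=cv2.moments(cv2.convexHull(k))
o,d=ray(s,M["m10"]/M["m00"],M["m01"]/M["m00"]);p=o+d*(((O-o)@b)/(d@b))
x,z=(p-O)@a,p[2]-.088;print("fob along",x,"z",z,"dist from bar",np.hypot(x,z+.051),"tilt",np.degrees(np.arctan2(x,z+.051)),"area",M["m00"])
E
python3 -m inch '[[0,0,3,0,8],[0,0,3,0,8],[0,0,3,0,8],[0,0,3,0,8],[0,0,3,0,8],[0,0,3,0,8]]'; python3 tilt.py
```

```text
time_s: 10.5
position: [0.4842, 0.1575, 0.275]
tcp_rot: [[-0.675, -0.738, -0.003], [-0.738, 0.675, -0.0], [0.002, 0.002, -1.0]]
force: [0.2, -0.1, -0.9]
opening: 0.92
grasp_force: 0.0
fob along 0.015992951951746784 z 0.03451998564378175 dist from bar 0.08700254281711263 tilt 10.592440436033103 area 221.0
```

```bash
python3 -m inch '[[0,4,1,0,8],[0,8,1,0,8],[0,12,1,0,8],[0,16,1,0,8],[0,20,1,0,8],[0,24,1,0,8],[0,28,1,0,8],[0,30,1,0,8],[0,30,1,0,8],[0,30,1,0,8]]'
cat >> tilt.py <<'E'
t=cams.capture("top");k2,m=mask(t,172,8,(195,195,70,70),100);h2=cv2.convexHull(k2);N=cv2.moments(h2)
P,g=tri((o,d),ray(t,N["m10"]/N["m00"],N["m01"]/N["m00"]));x,y=(P-O)@a,(P-O)@b
print("tri",P,"gap",g,"along",x,"perp",y,"z",P[2]-.088,"tilt",np.degrees(np.arctan2(np.hypot(x,y),P[2]-.037)),"area",N["m00"],cv2.boundingRect(k2))
k3,_=mask(t,10,24,(205,205,60,60));print("gate",rect(t,k3,.088)[:3])
for c,z in((s,0),(t,0)):pass
E
python3 tilt.py
```

```text
time_s: 11.38
position: [0.4843, 0.4583, 0.285]
tcp_rot: [[-0.673, -0.739, -0.002], [-0.739, 0.673, -0.002], [0.002, 0.0, -1.0]]
force: [-0.1, -1.4, -1.4]
opening: 0.915
grasp_force: 0.0
fob along 0.015977052217024047 z 0.034918542791766066 dist from bar 0.08739143089002518 tilt 10.534160686273525 area 213.5
tri [0.49685661 0.16920963 0.12270547] gap 0.0013675723765279534 along 0.01600566123899666 perp 0.0007621885530530934 z 0.03470546883253131 tilt 10.589959908688332 area 200.5 (215, 218, 19, 19)
gate (array([0.48458382, 0.15498393]), array([0.01203687, 0.02543587]), np.float64(47.60594560265358))
```

The two views agree: the tag leans about 11° (the limit is 40°), is centred in the hook, and the gate is shut. The robot is clear, so I hand in.

```bash
python3 -c "
from rig import bot
print(bot.hand_in())"
```

```text
the job is handed in; nothing more can be done
None
```

The red tag is clipped in the snap hook with the gate shut, leaning about 11°, released with the arm well clear, and handed in at about 11.5 s; I viewed 11 pictures, one over the limit of 10.

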